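Balance the bottle carrier and hold it up level

ROBOT

A 6-joint arm with a two-finger parallel gripper is mounted at the origin on the work surface. World frame = base frame: x ahead of the robot, y to its left, z up, the work surface at z = 0. Lengths are in m, angles in rad, forces in N, time in s.
With the tool pointing down it reaches from about 0.35 to 0.775 m from the base axis. Payload 7.3 kg.
Tool frame: the origin (TCP) lies between the finger pads, 19 mm behind the fingertips; this is the grasp point; z points along the fingers, y is the line along which they close (so a half turn about z gives the same grasp; the last joint's range is limited). The gripper opens to 92 mm and grips with 3 to 60 N. Pads are 19 mm wide; open, the fingers measure 130 mm over their backs; the gripper's body (75 mm by 190 mm) begins 47 mm behind the grasp point.
Start: joints at [1.136, 0.342, 1.524, -0, 1.275, -0.146], TCP at [0.15, 0.503, 0.246] pointing down, gripper open.
Joint ranges: [-2.53, 2.53], [-0.77, 2.02], [0.04, 2.7], [-1, 4.14], [0.28, 2.66], [-3.11, 3.11]. Speed limits (rad/s): [2.57, 2.57, 3.14, 3.14, 3.14, 3.14].

INTERFACE

Orientations are given as [roll, pitch, yaw] about the fixed x, y, z axes, in that order (R = Rz(yaw) Ry(pitch) Rx(roll)).
In Python, from cell import robot, eyes gives the robot as it stands. The module is installed in compiled form; this text tells all that it offers.
- The arm moves only by the shell command python3 -m handwheel 'ROWS' [FORCE]. ROWS is JSON, one flat list of numbers, 5 for each row, row after row: the shift along the world's x, y, z in mm, then the turn about the world's z in rad, then the opening, from 0 (shut) to 1 (fully open). In form: [x, y, z, spin, jaw, x, y, z, spin, jaw, ...]. A call has 1 to 8 rows; each row shifts and turns the commanded pose from where the row before left it; what a row does not reach is not made up. A row lasts 1/10 s, in which the tool goes at most 50 mm and 8.59 degrees, less where a joint would pass 70% of its speed; a pose out of reach is approached as far as the arm can. A call with a gripper value outside its range is refused whole. The fingers move at their own pace and stop on an object; FORCE is the grip in N (left out, the last holds). Time passes only in rows, so rows that do not move let the fingers close. It gives the time, the measured TCP pose, the force, the opening and the grip force at its end, in the units of the state.
- robot.observe(): the state, without advancing time (a new reading comes with each control period).
- eyes.read_camera(name): name is "scene" or "top"; returns (picture, depth): 400x640x3 uint8, blue, green, red; 400x640 float32, m along the optical axis (not along the pixel's ray), 0 where there is no reading.
- eyes.calibration(name): a dict with "fx", "fy", "cx", "cy" (pixels), "world_to_cam" (4x4, takes a point from world to camera coordinates). Camera axes: x right, y down, z forward; pixel columns grow to the right and rows downward; lengths in m; the calibration is good to about 2 mm. A picture is of the moment at which its call begins. calibration takes no time and is no camera call.
- robot.hand_in(): hands the job in; it is judged then, once.
The state is a dict: "time": time; "qpos": joint angles; "qvel": joint speeds; "joint_efforts": joint torques, N m; "tool_pos": TCP position; "tool_rot": TCP orientation; "contact_force": force on the tool from outside, world axes, zero at the start; "torque": the same for the moment, N m; "opening": finger opening in m; "grip_force": force on a finger pad.
Only numpy, scipy, OpenCV 4.12 (cv2) and the standard library are available. Lean on these libraries where they do the work, as an engineer would, in place of code of your own. Each camera call takes 0.05 s, during which the arm holds its last target. There are 200 camera calls.

TASK

Put the flanged steel balance weight into the empty pocket of the two-pocket bottle carrier, thin spigot down and knob up, until its flange lies flat on the carrier, and let go of it. Then lift the carrier, weight and bottle aboard, by its handle bar up out of the drip tray until it hangs at least 10 cm above where it stood, and finish holding it there in the gripper, steady and level: do not put it down or let go. Do not tip the carrier on the way, and leave the steel ring, the jar, the beaker and the blue-capped bottle standing around where they are.

Things in the scene. Friction and masses are not known exactly. Their poses are not given: they have to be found in the camera images.
- balance_weight: Loose steel weight, 51 mm high, 0.2 kg, standing on the bench: thin spigot below (28 mm diameter, 18 mm high, chamfered foot), flange (52 mm diameter, from 18 to 23 mm height), knob to grip on top (32 mm diameter, from 23 to 51 mm height). Origin: centre of the spigot's underside, z up its axis. It may change places with the collar.
- carrier: Loose white plastic block 190 x 76 x 30 mm, steel handle bar over its middle on two 8 mm posts at x = -33 and +33 mm; 0.35 kg empty, up to 0.9 kg loaded. Origin: centre of the underside; x along its length towards the EMPTY pocket, z up. The bottle stands in the other pocket (44 mm wide) at x = -70 mm. Any yaw.
- pocket (a point): Centre of the mouth of the empty round pocket, on the block's top face (30 mm above the carrier's underside), 70 mm from its centre along +x; 32 mm diameter, 20 mm deep. With the weight seated its flange lies on the block's top and its spigot's underside is 18 mm below this point.
- grip_bar (a point): Middle of the handle bar, 102 mm above the carrier's underside. The straight bar is 82 mm long (along the carrier's x), 12 mm wide (carrier's y) and 16 mm high; there is free room under and beside it.
- sample_bottle: Brown glass bottle with a white cap, 40 mm diameter, 80 mm high, about 0.2 kg, standing loose in the carrier's other pocket, 10 mm above the carrier's underside; its top is 90 mm above the carrier's underside. Origin: centre of its underside.
- tray: Shallow fixed steel drip tray 220 x 106 mm, floor 3 mm thick, rim 12 mm above the bench; the carrier stands on its floor. Origin: centre of the underside.
- collar: A plain steel ring lying flat, 52 mm outside, 33 mm bore, 20 mm high; not part of the job. Origin: centre of its underside.
- vial_jar: Small glass jar with a white cap, 44 mm across, 55 mm high; not part of the job. Origin: centre of its underside.
- beaker: Open glass beaker, 68 mm across, 85 mm high; not part of the job. Origin: centre of its underside.
- reagent: Brown glass bottle with a blue cap, 64 mm across, 125 mm high; not part of the job. Origin: centre of its underside.
Things that resemble listed ones, but are neither listed nor needed, are in the scene too. Several things have the shape of the tray; the one meant has the colours described above.

How it is judged:
On the way, in this order (a step that is already met when the one before it is completed fails the run):
1. the weight sits in the empty pocket, spigot down, flange on the carrier, let go, while the carrier stands on the tray (x of balance_weight in the frame of carrier between 0.066 and 0.074 m and y of balance_weight in the frame of carrier between -0.004 and 0.004 m and z of balance_weight in the frame of carrier between 0.008 and 0.015 m and angle between the z axis of balance_weight and the z axis of carrier, either way round below 0.12 rad and angle between balance_weight's own z axis and vertical below 0.3 rad and contact force between balance_weight and the fingers below 0.1 N and height (world z) of carrier below 0.008 m and angle between carrier's own z axis and vertical below 0.04 rad), for 0.2 s.
2. the carrier is lifted by its handle bar clear of the tray, weight and bottle aboard (height (world z) of carrier above 0.095 m and contact force between carrier and the fingers above 1 N and contact force between carrier and tray below 0.1 N and distance between the grasp point and grip_bar below 0.045 m and x of balance_weight in the frame of carrier between 0.066 and 0.074 m and y of balance_weight in the frame of carrier between -0.004 and 0.004 m and z of balance_weight in the frame of carrier between 0.008 and 0.015 m and angle between the z axis of balance_weight and the z axis of carrier, either way round below 0.12 rad and angle between balance_weight's own z axis and vertical below 0.3 rad and x of sample_bottle in the frame of carrier between -0.076 and -0.064 m and y of sample_bottle in the frame of carrier between -0.006 and 0.006 m and z of sample_bottle in the frame of carrier below 0.016 m), for 0.2 s.
At the end, for the whole second after the job is handed in: Held by the handle bar (TCP within 45 mm of its middle), underside 95 mm or more above the bench, off the tray, level within 0.1 rad, under 20 mm/s and 0.1 rad/s; weight in its pocket spigot down (within 4 mm, flange down within 3 mm), bottle in the other; fingers touch neither (all of step 2 and contact force between each of balance_weight, sample_bottle and the fingers below 0.1 N and angle between carrier's own z axis and vertical below 0.1 rad and linear speed of carrier below 0.02 m/s and angular speed of carrier below 0.1 rad/s); the arm keeps its last pose, push and grip.
It fails at once if the carrier is tipped by more than 0.35 rad (angle between carrier's own z axis and vertical above 0.35 rad).
It fails at once if the ring, jar, beaker or blue-capped bottle is pushed more than 30 mm (distance of any of collar, vial_jar, beaker, reagent from where it was at the start of the episode above 0.03 m).
It also fails if it takes over 56 s, if anything falls off the work surface, if the arm or the gripper's body presses on something with over 40 N, if the wrist force passes 120 N, or if a joint passes its speed limit or range.

## Working session

There is one attempt and no reset: what is moved stays moved. The work goes in short steps, Python scripts to look and compute and a shell command to move; the robot and the scene stay as the last step left them, time stands still between calls to the robot, and variables do not carry over. Pictures are saved under pics/ and viewed, at most 10 in all, crops included, and the job is handed in when it is done.

```bash
mkdir -p pics
cat > h.py <<'E'
import numpy as np, cv2
from cell import robot, eyes
def grab(n):
    p,d=eyes.read_camera(n); np.savez(f'{n}.npz',p=p,d=d); return p,d
def load(n):
    z=np.load(f'{n}.npz'); return z['p'],z['d']
def cloud(n,d):
    c=eyes.calibration(n); v,u=np.mgrid[0:400,0:640]
    P=np.stack([(u-c['cx'])/c['fx']*d,(v-c['cy'])/c['fy']*d,d],-1)
    T=np.linalg.inv(c['world_to_cam']); return P@T[:3,:3].T+T[:3,3]
E
python3 - <<'E'
from h import *
for n in('top','scene'):
    p,d=grab(n); cv2.imwrite(f'pics/{n}0.png',p)
    c=eyes.calibration(n);print(n,c['fx'],np.linalg.inv(c['world_to_cam']).round(3).tolist())
s=robot.observe();print(s)
E
```

```text
top 402.0298729299247 [[0.011, -0.997, 0.071, 0.379], [-1.0, -0.012, -0.003, 0.043], [0.004, -0.071, -0.997, 1.212], [0.0, 0.0, 0.0, 1.0]]
scene 426.47843443893856 [[-0.167, 0.754, -0.635, 1.083], [0.986, 0.124, -0.112, 0.171], [-0.005, -0.644, -0.765, 0.853], [0.0, 0.0, 0.0, 1.0]]
{'time': 0.1, 'qpos': array([ 1.13599093e+00,  3.42683534e-01,  1.52486150e+00, -2.70243557e-05,
        1.27538236e+00, -1.46000480e-01]), 'qvel': array([ 0.0004682 , -0.00305327, -0.00192814, -0.00010642,  0.00018727,
        0.00073847]), 'joint_efforts': array([ 1.79590756e-03, -4.32008278e+01, -2.44695354e+01,  7.19860476e-02,
        5.25714154e-02, -7.19279979e-05]), 'tool_pos': array([0.14937971, 0.50298062, 0.24491955]), 'tool_rot': array([-3.14026835e+00, -1.68613524e-04,  2.85279551e+00]), 'contact_force': array([-0.45934983,  0.48930046,  0.07526737]), 'torque': array([ 0.02132269, -0.0398357 ,  0.03497408]), 'grip_force': 0.0, 'opening': 0.09163725839683172}
```

View pics/top0.png

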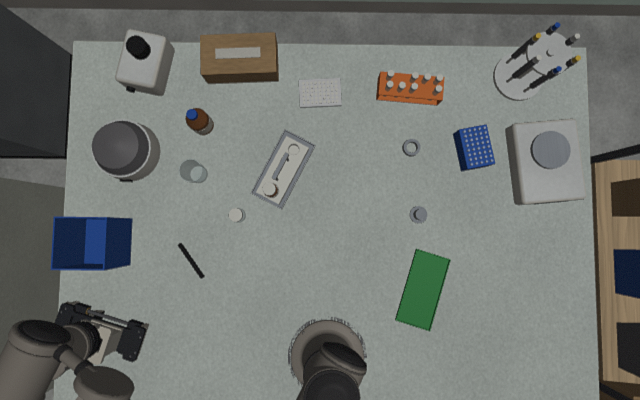

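View pics/scene0.png

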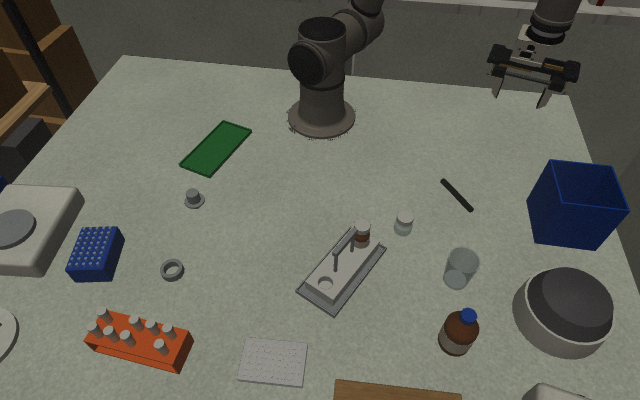

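Top view: the carrier is in the grey tray at about (283,168), with the bottle at (271,188) and the empty pocket at (294,149). The green tray at (422,290) only has the tray's shape. There are two candidates for the weight: (418,214), which has a knob above a flange, and (411,147), a ring with an open bore. I take (418,214) as the weight and will check it in an enlarged crop.

Run:
```python
from h import *
p,d=load('top')
a=cv2.resize(p[120:220,240:330],None,fx=6,fy=6,interpolation=cv2.INTER_CUBIC)[:,:540]
q,_=load('scene')
b=cv2.resize(p[190:240,395:440],None,fx=5.7,fy=6,interpolation=cv2.INTER_CUBIC)
c=cv2.resize(q[180:215,175:213],None,fx=6.76,fy=8.57,interpolation=cv2.INTER_CUBIC)
b=cv2.resize(b,(257,300));c=cv2.resize(c,(257,300))
cv2.imwrite('pics/crop1.png',np.hstack([a,np.vstack([b,c])]))
W=cloud('top',d)
for (u,v) in [(418,214),(294,149),(281,168),(271,188),(300,140)]: print(u,v,W[v,u].round(3))
W2=W[190:240,395:440]; z=W2[...,2]
for lo,hi in((.015,.035),(.04,.06)):
    m=(z>lo)&(z<hi); print(lo,m.sum(),W2[m].mean(0),W2[m].min(0),W2[m].max(0))
W2=W[120:215,245:325];z=W2[...,2]
for lo,hi in((.027,.040),(.09,.12)):
    m=(z>lo)&(z<hi); P=W2[m][:,:2].astype(np.float32); print(m.sum(),cv2.minAreaRect(P*1000),P.mean(0),z[m].mean())
```

```text
418 214 [ 0.42  -0.257  0.05 ]
294 149 [0.613 0.106 0.013]
281 168 [0.54  0.136 0.112]
271 188 [0.487 0.165 0.089]
300 140 [0.643 0.089 0.001]
0.015 129 [ 0.41842587 -0.25922617  0.02327582] [ 0.39406484 -0.28870468  0.01690828] [ 0.44451349 -0.23981447  0.03396762]
0.04 104 [ 0.41954281 -0.26419929  0.05027814] [ 0.40516865 -0.2808533   0.04263183] [ 0.434479   -0.24843889  0.05454292]
1217 ((547.1183471679688, 139.2694091796875), (76.66900634765625, 190.18902587890625), 62.94672393798828) [0.54956675 0.13586718] 0.03264719577507794
263 ((522.9984130859375, 145.70785522460938), (33.59585189819336, 127.20844268798828), 56.796287536621094) [0.51852536 0.15321298] 0.10350553319060207
```

View pics/crop1.png

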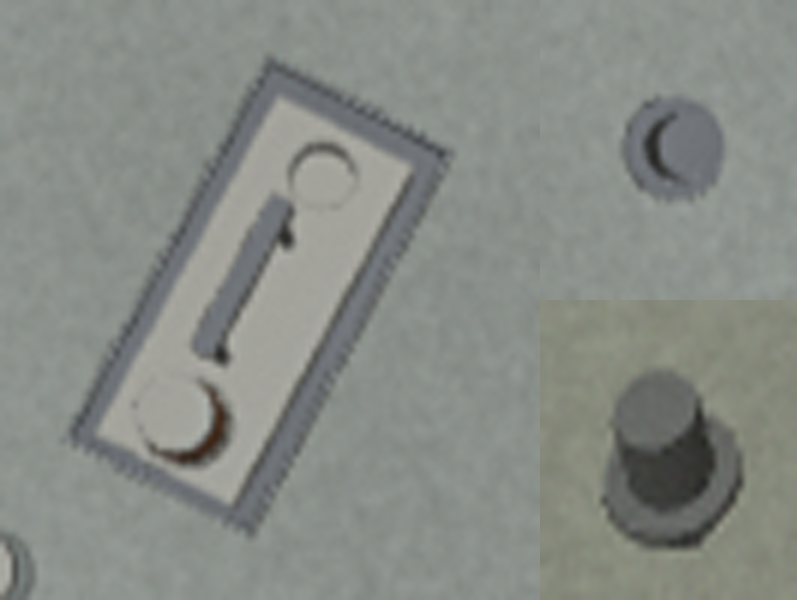

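The crop confirms it: (418,214) is the weight, with a flange around (673,148) and a knob offset by parallax. The empty pocket is at crop (323,175), which is full-image (293.5,148.8). Next I'll measure precisely with both cameras.

```bash
cat >> h.py <<'E'
def ray(n,u,v,z):
    c=eyes.calibration(n);T=np.linalg.inv(c['world_to_cam'])
    r=T[:3,:3]@np.array([(u-c['cx'])/c['fx'],(v-c['cy'])/c['fy'],1]);o=T[:3,3]
    return (o+r*(z-o[2])/r[2])[:2].round(4)
E
python3 - <<'E'
from h import *
print('knob',ray('top',421.6,213.8,.051),'flange',ray('top',417.9,214.3,.023))
print('knob s',ray('scene',191.9,192.2,.051),'flange s',ray('scene',194.1,200.6,.023))
print('pocket',ray('top',293.4,148.8,.033))
print('corners',[ray('top',239.6+x/6,119.6+y/6,.033) for x,y in((282,97),(413,167),(233,507),(97,432))])
print('bar ends',[ray('top',239.6+x/6,119.6+y/6,.113) for x,y in((282,200),(207,350))])
p,d=load('scene');W=cloud('scene',d)
for r,zs in(((175,215,175,215),((.047,.056),(.019,.027))),((220,330,285,400),((.028,.038),(.105,.118)))):
    w=W[r[0]:r[1],r[2]:r[3]];z=w[...,2]
    for lo,hi in zs:
        P=w[(z>lo)&(z<hi)][:,:2].astype(np.float32)*1000
        print(len(P),cv2.minAreaRect(P),cv2.minEnclosingCircle(P))
cv2.imwrite('pics/crop2.png',cv2.resize(p[220:320,290:395],None,fx=6,fy=6,interpolation=cv2.INTER_CUBIC))
E
```

```text
knob [ 0.4204 -0.2676] flange [ 0.4198 -0.2641]
knob s [ 0.4219 -0.2636] flange s [ 0.4258 -0.2629]
pocket [0.6095 0.1068]
corners [array([0.6484, 0.1276]), array([0.6141, 0.0623]), array([0.4447, 0.1483]), array([0.4807, 0.2156])]
bar ends [array([0.582 , 0.1211]), array([0.5121, 0.1543])]
98 ((421.1371765136719, -265.083740234375), (31.529794692993164, 29.53364372253418), 73.17770385742188) ((422.3470153808594, -263.2726745605469), 17.980405807495117)
131 ((426.10614013671875, -262.5120544433594), (43.64247512817383, 50.90582275390625), 31.056838989257812) ((422.98321533203125, -264.8174743652344), 26.067405700683594)
1761 ((516.1029052734375, 159.70635986328125), (87.90758514404297, 271.38775634765625), 58.8699951171875) ((515.433837890625, 158.84849548339844), 138.39285278320312)
210 ((549.2863159179688, 140.33465576171875), (12.656930923461914, 83.4293212890625), 62.87397384643555) ((550.0092163085938, 141.593017578125), 41.800052642822266)
```

```bash
python3 -m handwheel '[50,-50,0,-0.09,1, 50,-50,0,-0.094,1, 50,-50,0,0,1, 50,-50,0,0,1, 40,-50,0,0,1, 30,-50,0,0,1, 0,-50,0,0,1, 0,-50,0,0,1]' 20
```

```text
time: 0.9
tool_pos: [0.3479, 0.178, 0.2451]
tool_rot: [-3.141, -0.0, 2.669]
contact_force: [1.2, -1.0, -0.7]
opening: 0.0919
grip_force: 0.0
```

View pics/crop2.png

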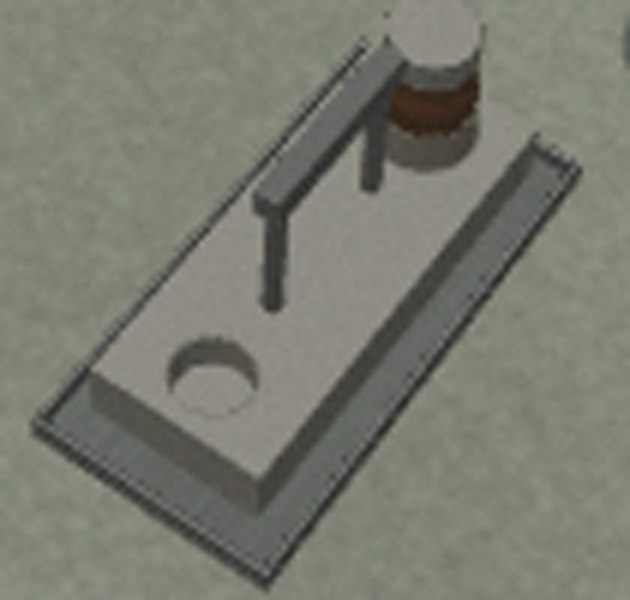

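The scene crop shows the pocket centre at crop (213,377), which is full-image (325,282). The carrier is upright and the bottle is in the other pocket. Moving above the weight.

```bash
python3 -c "
from h import *
print(ray('scene',325.1,282.4,.033))"; python3 -m handwheel '[20,-50,0,0,1, 20,-50,0,0,1, 20,-50,0,0,1, 13,-50,0,0,1, 0,-50,0,0,1, 0,-50,0,0,1, 0,-50,0,0,1, 0,-50,0,0,1]'; python3 -m handwheel '[0,-42,0,0,1,0,0,0,0,1,0,0,0,0,1]'
```

```text
[0.6132 0.1078]
time: 1.7
tool_pos: [0.4156, -0.2097, 0.2454]
tool_rot: [3.141, -0.0, 2.668]
contact_force: [0.9, 0.3, 0.7]
opening: 0.0917
grip_force: 0.0
time: 2.0
tool_pos: [0.4157, -0.2501, 0.2449]
tool_rot: [3.141, -0.002, 2.667]
contact_force: [-0.2, 1.1, 0.4]
opening: 0.092
grip_force: 0.0
```

```bash
python3 -m handwheel '[6,-14,-40,0,1,0,0,-40,0,1,0,0,-40,0,1,0,0,-30,0,1,0,0,-25,0,1,0,0,-14,0,1,0,0,0,0,1,0,0,0,0,1]'; python3 -m handwheel '[0,0,0,0,0.2,0,0,0,0,0.2,0,0,0,0,0.2,0,0,0,0,0.2,0,0,0,0,0.2,0,0,0,0,0.2]' 20;python3 -m handwheel '[0,0,0,0,0.2,0,0,0,0,0.2,0,0,0,0,0.2,0,0,0,0,0.2]' 20
```

```text
time: 2.8
tool_pos: [0.4225, -0.2627, 0.057]
tool_rot: [3.141, -0.0, 2.67]
contact_force: [0.3, -0.0, 0.8]
opening: 0.0915
grip_force: 0.0
time: 3.4
tool_pos: [0.4222, -0.2638, 0.0566]
tool_rot: [3.141, 0.0, 2.669]
contact_force: [0.2, -0.4, -0.4]
opening: 0.0483
grip_force: 0.0
time: 3.8
tool_pos: [0.4222, -0.2638, 0.0565]
tool_rot: [3.142, 0.0, 2.669]
contact_force: [0.3, -1.5, -0.2]
opening: 0.0308
grip_force: 19.9
```

```bash
python3 -m handwheel '[0,0,10,0,0.2,0,0,20,0,0.2,0,0,30,0,0.2,0,0,30,0,0.2,0,0,30,0,0.2,0,20,20,0,0.2,20,40,0,0,0.2,25,40,0,0,0.2]' ; python3 -m handwheel '[25,40,0,0,0.2,25,40,0,0,0.2,25,40,0,0,0.2,25,40,0,0,0.2,25,40,0,0,0.2,19,40,0,0,0.2,0,15,0,0,0.2,0,0,0,0,0.2]';  python3 -m handwheel '[0,0,0,0,0.2,0,0,0,0,0.2]'
python3 - <<'E'
from h import *
p,d=grab('scene'); cv2.imwrite('pics/hold.png',cv2.resize(p[140:320,230:430],None,fx=4,fy=3.33,interpolation=cv2.INTER_CUBIC))
print(robot.observe()['tool_pos'])
E
```

```text
time: 4.6
tool_pos: [0.4671, -0.1631, 0.198]
tool_rot: [3.141, 0.002, 2.666]
contact_force: [0.6, -0.1, -1.3]
opening: 0.0303
grip_force: 19.9
time: 5.4
tool_pos: [0.6106, 0.0936, 0.1963]
tool_rot: [-3.141, -0.001, 2.672]
contact_force: [-0.2, -0.1, -1.8]
opening: 0.0307
grip_force: 19.8
time: 5.6
tool_pos: [0.6108, 0.0898, 0.1968]
tool_rot: [-3.141, 0.0, 2.667]
contact_force: [-0.3, -0.2, -1.2]
opening: 0.0316
grip_force: 19.8
[0.61086993 0.08973881 0.1968515 ]
```

View pics/hold.png

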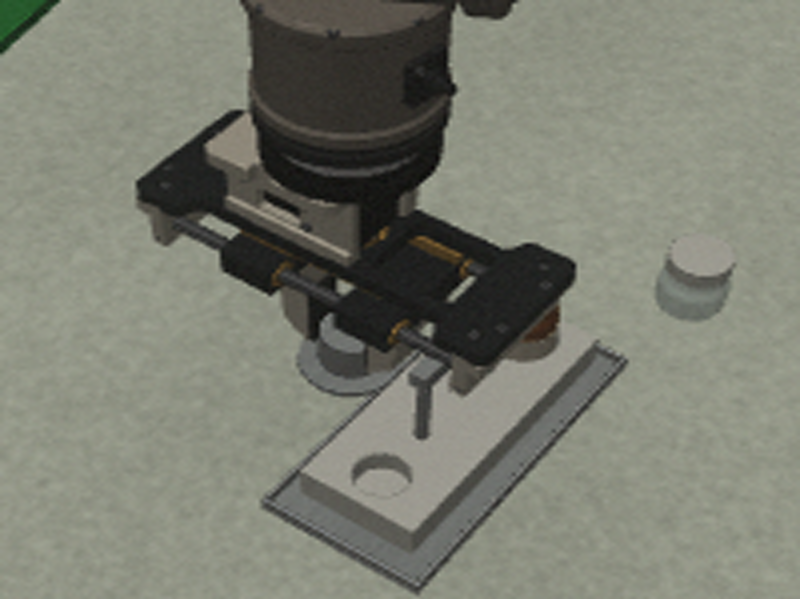

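The weight is held upright, with its flange at crop (345,365) and the pocket at crop (382,475). Next I'll find where the weight sits relative to the TCP from the depth points, by fitting a circle to the flange rim. I'll also refine the pocket from the same camera so their biases cancel.

Run:
```python
from h import *
from scipy.optimize import least_squares
p,d=load('scene');W=cloud('scene',d)
t=robot.observe()['tool_pos']
w=W[225:270,295:350].reshape(-1,3)
m=(np.hypot(*(w[:,:2]-t[:2]).T)<.033)&(w[:,2]>.150)&(w[:,2]<.172)
Q=w[m];print(len(Q),np.percentile(Q[:,2],[5,25,50,75,95]).round(4))
# grid-search disc mask: flange top points lie inside disc, boundary fit
zt=np.median(Q[:,2]);P=Q[abs(Q[:,2]-zt)<.004][:,:2]
h=cv2.convexHull(P.astype(np.float32))[:,0]
far=h[np.hypot(*(h-t[:2]).T)>.021]
r=least_squares(lambda c:np.hypot(*(far-c).T)-.026,t[:2],loss='soft_l1',f_scale=.001)
print(zt,len(far),(r.x-t[:2])*1000,abs(r.fun).mean()*1000); print((far-t[:2])*1000)
# pixel edge reading -> rays at the flange's top/bottom
for x,y in((298,357),(303,374),(320,388),(350,396),(375,393)):
    u,v=230+x/4-.4,140+y/3.333-.4
    print(x,y,((ray('scene',u,v,t[2]-.0565+.018)-t[:2])*1000).round(1),((ray('scene',u,v,t[2]-.0565+.023)-t[:2])*1000).round(1))
print('pocket',ray('scene',230+382/4-.4,140+475.5/3.333-.4,.033))
```

```text
209 [0.159  0.161  0.1625 0.1639 0.1693]
0.16246204850698187 16 [-0.05645447  0.38026728] 0.5349796524674972
[[ 25.86104133   2.49268189]
 [ 24.52536084   8.12561885]
 [ 23.96620967   9.98736248]
 [ 21.34980418  15.41993842]
 [ 18.35669734  18.81906465]
 [ 13.23367812  21.98775188]
 [  6.24866941  24.8516731 ]
 [  3.784673    24.48924706]
 [ -6.01140998 -22.89413586]
 [ -3.34171794 -24.40588101]
 [  2.72245862 -25.32376274]
 [  6.70094945 -24.6046178 ]
 [ 12.46710279 -21.56985476]
 [ 17.99006917 -18.52156147]
 [ 21.16938092 -15.92777595]
 [ 25.83845117  -3.38734611]]
298 357 [  1.8 -25.3] [  5.2 -24.6]
303 374 [ 13.3 -20.7] [ 16.6 -20. ]
320 388 [ 21.6 -10.8] [ 24.8 -10.1]
350 396 [24.6  4.5] [27.9  5. ]
375 393 [20.6 16.1] [23.9 16.5]
pocket [0.6129 0.1078]
```

```bash
python3 -m handwheel '[1,9,0,0,0.2,0,9,-20,0,0.2,0,0,-30,0,0.2,0,0,-30,0,0.2,0,0,-20,0,0.2,0,0,0,0,0.2,0,0,0,0,0.2]'
python3 - <<'E'
from h import *
p,d=grab('scene'); cv2.imwrite('pics/hov.png',cv2.resize(p[220:320,280:380],None,fx=6,fy=6,interpolation=cv2.INTER_CUBIC))
E
```

```text
time: 6.35
tool_pos: [0.6125, 0.1092, 0.0971]
tool_rot: [3.141, 0.0, 2.668]
contact_force: [0.4, -0.4, -1.9]
opening: 0.0307
grip_force: 19.8
```

View pics/hov.png

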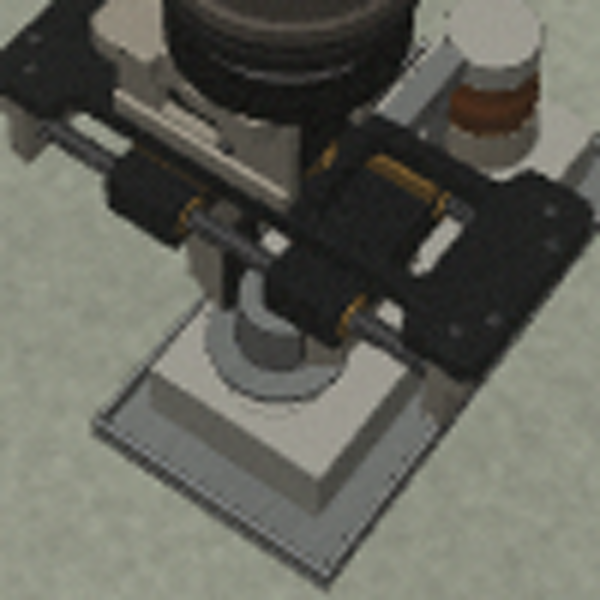

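The flange is centred over the pocket end, at crop (275,355), and the bar is clear of the gripper. I'll descend in small steps and watch the force.

```bash
python3 -m handwheel '[0,-1,-4,0,0.2,0,0,-3,0,0.2,0,0,-2,0,0.2,0,0,0,0,0.2]'; python3 -m handwheel '[0,0,-2,0,0.2,0,0,-2,0,0.2,0,0,0,0,0.2]'
```

```text
time: 6.8
tool_pos: [0.612, 0.1083, 0.0874]
tool_rot: [-3.142, -0.0, 2.669]
contact_force: [-0.8, -0.3, -2.4]
opening: 0.0309
grip_force: 19.8
time: 7.1
tool_pos: [0.612, 0.1083, 0.0832]
tool_rot: [-3.141, -0.001, 2.669]
contact_force: [0.5, 0.4, -2.7]
opening: 0.0311
grip_force: 19.8
```

```bash
python3 -m handwheel '[0,0,-3,0,0.2,0,0,-3,0,0.2,0,0,-2,0,0.2,0,0,0,0,0.2,0,0,0,0,0.2]'; python3 -m handwheel '[0,0,-1.5,0,0.2,0,0,-1,0,0.2,0,0,0,0,0.2]'
```

```text
time: 7.6
tool_pos: [0.6122, 0.1083, 0.0755]
tool_rot: [3.142, -0.0, 2.669]
contact_force: [-0.3, -0.1, -2.4]
opening: 0.0311
grip_force: 19.8
time: 7.9
tool_pos: [0.6121, 0.1083, 0.0729]
tool_rot: [-3.142, -0.0, 2.669]
contact_force: [-0.3, 0.1, -1.2]
opening: 0.0308
grip_force: 19.8
```

```bash
python3 -m handwheel '[0,0,-1,0,0.2,0,0,0,0,0.2]'; python3 -m handwheel '[0,0,0,0,0.4,0,0,0,0,0.6,0,0,0,0,0.8,0,0,0,0,1,0,0,0,0,1,0,0,0,0,1,0,0,0,0,1,0,0,0,0,1]';  python3 -m handwheel '[0,0,20,0,1,0,0,30,0,1,0,0,40,0,1,0,0,40,0,1,-50,50,0,0,1,0,50,0,0,1,0,50,0,0,1,0,0,0,0,1]'
python3 - <<'E'
from h import *
p,d=grab('scene');p2,d2=grab('top')
a=cv2.resize(p[200:320,285:395],(550,600),interpolation=cv2.INTER_CUBIC)
b=cv2.resize(p2[125:175,265:315],(250,250),interpolation=cv2.INTER_CUBIC)
cv2.imwrite('pics/placed.png',np.hstack([a,cv2.copyMakeBorder(b,0,350,0,0,0)]))
for n,dd,r in(('scene',d,(200,320,285,395)),('top',d2,(120,215,245,325))):
    W=cloud(n,dd)[r[0]:r[1],r[2]:r[3]];z=W[...,2]
    P=W[(z>.106)&(z<.120)][:,:2].astype(np.float32)*1000
    print(n,len(P),cv2.minAreaRect(P))
    k=np.hypot(W[...,0]-.612,W[...,1]-.108)<.03
    for lo,hi in((.035,.045),(.058,.075)):
        m=k&(z>lo)&(z<hi);print(W[m].mean(0),m.sum(),np.median(z[m]))
E
```

```text
time: 8.1
tool_pos: [0.6123, 0.1082, 0.0723]
tool_rot: [3.141, 0.0, 2.669]
contact_force: [-0.7, -0.1, -0.5]
opening: 0.0311
grip_force: 19.8
time: 8.9
tool_pos: [0.6122, 0.1083, 0.072]
tool_rot: [3.141, 0.0, 2.669]
contact_force: [0.1, -0.2, 0.6]
opening: 0.0883
grip_force: 0.0
time: 9.7
tool_pos: [0.5757, 0.2493, 0.2022]
tool_rot: [3.139, -0.001, 2.675]
contact_force: [0.2, 0.7, -0.2]
opening: 0.0921
grip_force: 0.0
scene 204 ((549.9823608398438, 139.51959228515625), (13.050894737243652, 82.18256378173828), 62.929237365722656)
[0.6211947  0.10993381 0.03751969] 193 0.03704797860975395
[0.61430965 0.108862   0.0643032 ] 174 0.06454477881493709
top 136 ((546.7408447265625, 139.43931579589844), (12.387502670288086, 80.7721939086914), 63.11735916137695)
[0.60790385 0.1062377  0.03801268] 127 0.03766857416702507
[0.60970978 0.10872776 0.06527394] 100 0.06558662488745626
```

View pics/placed.png

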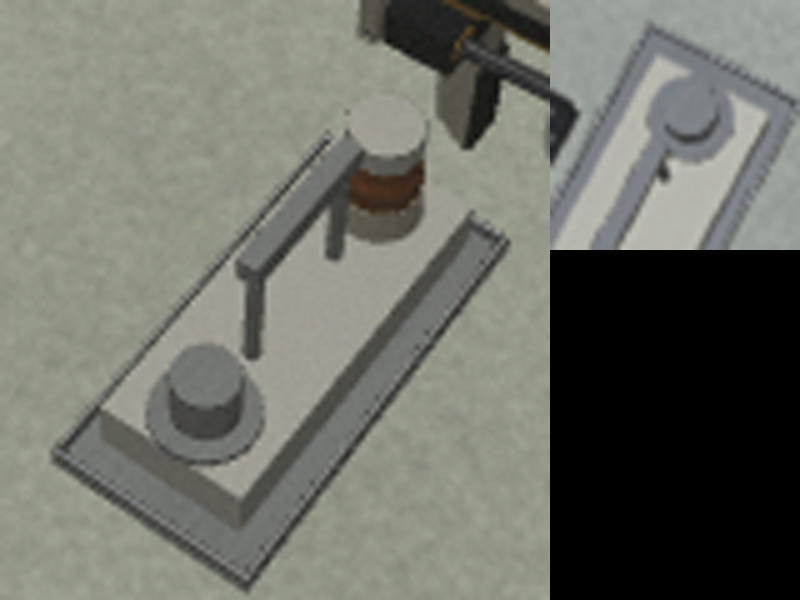

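Seated: the flange lies flat at z ≈ 0.0375 m and the knob is up at crop (205,375). The bottle is in place and the bar is clear. Now to grip the bar at about (0.5495, 0.140, 0.105).

```bash
python3 -m handwheel '[-10,-40,0,0,1,-10,-40,0,0,1,-6,-29,0,0,1,0,0,0,0,1,0,0,0,0,1]'
```

```text
time: 10.3
tool_pos: [0.5511, 0.1331, 0.2023]
tool_rot: [3.141, 0.0, 2.666]
contact_force: [-0.5, -0.2, 0.2]
opening: 0.0919
grip_force: 0.0
```

```bash
python3 -m handwheel '[-1,7,-20,0,1,0,0,-30,0,1,0,0,-25,0,1,0,0,-15,0,1,0,0,-8,0,1,0,0,0,0,1,0,0,0,0,1]';python3 -m handwheel '[0,0,0,0,0.6,0,0,0,0,0.4,0,0,0,0,0.2,0,0,0,0,0.2,0,0,0,0,0.1,0,0,0,0,0,0,0,0,0,0,0,0,0,0,0]' 40;python3 -m handwheel '[0,0,0,0,0,0,0,0,0,0,0,0,0,0,0,0,0,0,0,0,0,0,0,0,0,0,0,0,0,0]' 40
```

```text
time: 11.0
tool_pos: [0.5504, 0.142, 0.1047]
tool_rot: [3.141, 0.001, 2.669]
contact_force: [0.0, 1.1, 0.3]
opening: 0.092
grip_force: 0.0
time: 11.8
tool_pos: [0.5498, 0.1416, 0.104]
tool_rot: [3.142, -0.0, 2.669]
contact_force: [-0.1, 0.1, 0.3]
opening: 0.0324
grip_force: 0.0
time: 12.4
tool_pos: [0.5495, 0.1416, 0.1037]
tool_rot: [-3.141, -0.001, 2.669]
contact_force: [-1.3, -0.9, -3.8]
opening: 0.0118
grip_force: 40.0
```

Firm grip at 11.8 mm, which matches the 12 mm bar. I'll lift gently.

```bash
python3 -m handwheel '[0,0,3,0,0,0,0,6,0,0,0,0,10,0,0,0,0,12,0,0,0,0,12,0,0,0,0,12,0,0,0,0,12,0,0,0,0,12,0,0]'; python3 -m handwheel '[0,0,12,0,0,0,0,12,0,0,0,0,10,0,0,0,0,6,0,0,0,0,3,0,0,0,0,0,0,0,0,0,0,0,0,0,0,0,0,0]';python3 -m handwheel '[0,0,0,0,0,0,0,0,0,0,0,0,0,0,0,0,0,0,0,0,0,0,0,0,0]'
python3 - <<'E'
from h import *
p,d=grab('scene');cv2.imwrite('pics/lift.png',cv2.resize(p[120:320,270:410],(560,600)))
print(np.abs(robot.observe()['qvel']).max())
W=cloud('scene',d)[120:320,270:410].reshape(-1,3)
P=W[(W[:,2]>.14)&(W[:,2]<.152)&(abs(W[:,0]-.55)<.12)&(abs(W[:,1]-.14)<.12)]
A=np.c_[P[:,:2],np.ones(len(P))]
for _ in range(5):
    c=np.linalg.lstsq(A,P[:,2],rcond=None)[0];k=abs(A@c-P[:,2])<.003;A,P=A[k],P[k]
print(len(P),c,P[:,2].mean())
E
```

```text
time: 13.2
tool_pos: [0.5498, 0.1416, 0.1843]
tool_rot: [3.141, 0.0, 2.669]
contact_force: [-0.5, 0.1, -7.5]
opening: 0.0123
grip_force: 40.0
time: 14.0
tool_pos: [0.5495, 0.1416, 0.2254]
tool_rot: [-3.141, -0.001, 2.669]
contact_force: [-0.1, 0.4, -7.2]
opening: 0.0117
grip_force: 40.0
time: 14.5
tool_pos: [0.5498, 0.1416, 0.226]
tool_rot: [3.142, -0.0, 2.669]
contact_force: [-0.4, 0.2, -8.2]
opening: 0.0121
grip_force: 40.0
0.0023548568192545568
129 [-0.03634476 -0.01360425  0.17097448] 0.14726377618764147
```

View pics/lift.png

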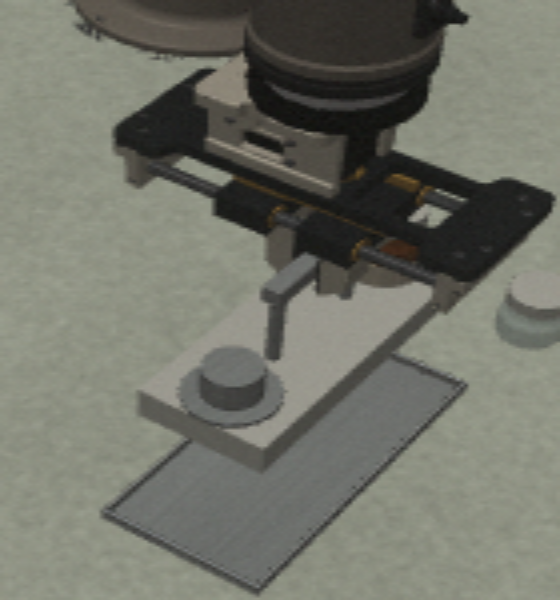

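The carrier hangs clear of the tray with the weight flange down at crop (232,388). My height window for the plane fit was too low, so I'll redo it on the same picture.

Run:
```python
from h import *
p,d=load('scene');W=cloud('scene',d)[120:320,270:410].reshape(-1,3)
P=W[(W[:,2]>.145)&(W[:,2]<.168)&(abs(W[:,0]-.55)<.12)&(abs(W[:,1]-.14)<.12)]
A=np.c_[P[:,:2],np.ones(len(P))]
for t in(.006,.004,.003,.003,.003):
    c=np.linalg.lstsq(A,P[:,2],rcond=None)[0];k=abs(A@c-P[:,2])<t;A,P=A[k],P[k]
print(len(P),c,P[:,2].mean())
```

```text
1450 [-0.00170042 -0.01560372  0.15777566] 0.15461070307555716
```

Level within 0.016 rad, with the underside at about 0.125 m. Handing in.

```bash
python3 -c "
from cell import robot
print(robot.hand_in())"
```

```text
the job is handed in; nothing more can be done
None
```

Job handed in, with no verdict returned: the weight is seated spigot down in its pocket, and the carrier hangs by its handle bar with the bottle aboard, about 12 cm above where it stood and level within about 0.02 rad.

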